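# Gauge the height of a shaker riser block

## Robot

A 6-joint arm with a two-finger parallel gripper is mounted at the origin on the work surface. World frame = base frame: x ahead of the robot, y to its left, z up, the work surface at z = 0. Lengths are in m, angles in rad, forces in N, time in s.
With the tool pointing down it reaches from about 0.275 to 0.825 m from the base axis. Payload 4.9 kg.
Tool frame: the origin (TCP) lies midway between the tips of the shut fingers; the grasp point (between the pads) lies 19 mm behind it; z points along the fingers, y is the line along which they close (so a half turn about z gives the same grasp; the last joint's range is limited). The gripper opens to 85 mm and grips with 20 to 120 N. Pads are 22 mm wide; open, the fingers measure 114 mm over their backs; the gripper's body (76 mm by 85 mm) begins 54 mm behind the grasp point. The pads swing forward as they close: fully open they stand 13 mm farther back than shut.
Start: joints at [-1.307, 0.326, -0.193, 1.052, 0, 1.437], TCP at [0.213, -0.507, 0.231] pointing down, gripper open.
Joint ranges: [-2.65, 2.65], [-0.97, 1.79], [-1.3, 1.35], [-1.93, 2.1], [-1.47, 1.37], [-3.14, 3.14]. Speed limits (rad/s): [2.57, 2.57, 3.14, 3.14, 3.14, 3.14].

## Interface

Orientations are given as a unit quaternion [w, x, y, z].
In Python, from cell import r gives the robot as it stands.
- The arm moves only by the tool arm_command, never from a script. Its arguments are lists of equal length, an entry for each row: "slide": the shift along the tool's x, y, z in mm, a list of three; "delta_rot": the turn, a rotation vector about the tool's x, y, z in rad, a list of three; "jaw": the opening, from 0 (shut) to 1 (fully open). In form: {"slide": [[x, y, z], ...], "delta_rot": [[rx, ry, rz], ...], "jaw": [jaw, ...]}. A call has 1 to 8 rows; each row shifts and turns the commanded pose from where the row before left it, along the tool's axes as they then stand; what a row does not reach is not made up. A row lasts 1/8 s, in which the tool goes at most 62.5 mm and 10.7 degrees, less where a joint would pass 70% of its speed; a pose out of reach is approached as far as the arm can. A call with a gripper value outside its range is refused whole. The fingers move at their own pace and stop on an object; the grip force is fixed at half the most. Time passes only in rows, so rows that do not move let the fingers close. It gives the time, the measured TCP pose, the force, the opening and the grip force at its end, in the units of the state.
- r.sense(): the state, without advancing time (a new reading comes with each control period).
- r.snapshot(name): name is "scene" or "side" or "wrist"; returns the picture (400x640x3 uint8, blue, green, red); there is no depth.
- r.camera_params(name): a dict with "intrinsics" (3x3 intrinsics, pixels), "position" and "attitude" of the camera in the world. Camera axes: x right, y down, z forward; pixel columns grow to the right and rows downward; lengths in m; the calibration is good to about 2 mm. A picture is of the moment at which its call begins: read the wrist's pose just before it. camera_params takes no time and is no camera call; for the wrist camera it gives the pose at the moment of the call.
- r.hand_in(): hands the job in; it is judged then, once.
Trained networks look in the newest picture that a camera, given by its name, has taken for a name from the list of things; names that differ only in an ending like _2 or _b are one class to them, and where a whole thing is asked for, a point or a joint stands for the part that bears it (a point fixed in the world has none). Each returns a list of dicts, best first, with "conf" (0 to 1); they miss things now and then, are a little off and sometimes report something else, mostly with a low value. They report only what shows in the picture. A call takes as long as a camera call. They do not tell look-alikes from the thing itself.
- r.cut_out(target, camera): "pixels" (400x640 bool, what is visible of it) and "location" ([column, row] in pixels, amid what is visible of it).
- r.mark_of(target, camera): "location" ([column, row] in pixels: a listed point, or the origin of a listed thing).
The state is a dict: "time_s": time; "joints": joint angles; "qvel": joint speeds; "effort": joint torques, N m; "position": TCP position; "ee_rot": TCP orientation; "contact_force": force on the tool from outside, world axes, zero at the start; "ft_torque": the same for the moment, N m; "finger_gap": finger opening in m; "grip_force": force on a finger pad.
Only numpy, scipy, OpenCV 4.12 (cv2) and the standard library are available. Lean on these libraries where they do the work, as an engineer would, in place of code of your own. Each camera call takes 0.05 s, during which the arm holds its last target. There are 200 camera calls.

## Task

Check the height of the blue riser block on the bench height gauge: raise the gauge carriage by its black knob until the foot is clear, lay the block flat in the guide channel and slide it under the foot, fully home against the end stop. Then press the carriage gently down until the orange sprung foot stands on the block and is pushed in by about 6 mm, never to the end of its spring, and leave it standing so. Leave everything else on the bench as it stands.

Things in the scene. Friction and masses are not known exactly. Their poses are not given: they have to be found in the camera images.
- block: the part to gauge: loose dark blue plastic riser block with two black bores on top, 110 mm long (its x) x 40 mm wide (its y) x 36 mm high (its z), about 0.22 kg, standing flat; both ends alike. Origin at the centre of its underside
- gauge: height gauge, fixed: stone base 300 mm (its x, -185 to +115 mm) x 160 mm (y) x 15 mm thick. Origin on the bench surface exactly under the foot; its x points along the guide channel from the open mouth to the end stop, y across, z up. A block that is home has its origin at x = 0, y = 0, z = 15 mm in this frame. Column 34 x 44 mm at x = +90 mm, 205 mm tall
- mouth (a point): on the base's top, centre line, at the channel's open mouth (gauge x = -152 mm). Channel: centred on gauge y = 0, 45 mm wide between two grey rails 10 mm thick standing 12 mm above the base (27 mm above the bench); the rails are parallel from gauge x = -110 to +55 mm and flare outwards to about 73 mm clear width at the mouth. Axes as the gauge's
- stop (a point): centre of the base's top edge line at the end stop's face, gauge x = +55 mm, 15 mm above the bench; the stop is a dark bar across the channel, 22 mm high
- arm (a point): centre of the front lower edge of the carriage's blue arm (56 mm wide, 34 mm high, from gauge x = -12 mm back to the column); 90 mm above the bench plus the carriage joint value. Under it hangs the foot tube, radius 9 mm, its end 45 mm lower
- carriage (a joint): height of the carriage in m: 0 to 0.070, growing upward. It is the height of the foot's underside above the stone base while the foot hangs free. It slides stiffly (about 6 N pushes it down, about 11 N lifts it) and stays where it is left. It starts between 0.006 and 0.026, too low for the block
- foot (a joint): how far the sprung foot is pushed up into the carriage, in m: 0 hanging free, 0.016 at the end of its spring; about 1.5 N starts it and 3.5 N hold it at 0.006. carriage + foot = height of the part under the foot. A red pin beside the stem on the blue arm rises with it: 3 mm proud when free, 9 mm at 0.006
- knob_top (a point): centre of the top face of the black round knob on the carriage, 34 mm diameter, 22 mm high, on a 12 mm stem (77 mm free below the knob) above the foot; 222 mm above the bench plus the carriage joint value. Moves with the carriage; grip its rim from above or press its top
- foot_tip (a point): centre of the underside of the orange foot disc (16 mm diameter) at the lower end of the plunger
- strip: bystander, loose: bare aluminium strip 110 x 25 x 10 mm lying flat; origin at the centre of its underside, x along its length
- roller: bystander, loose: black rubber roller 23 mm diameter with square steel ends 26 x 26 mm, 108 mm long overall, lying; origin at the centre of its underside, x along its length
- tube: bystander, loose: white sample tube, upright, 36 mm diameter, 95 mm tall, amid the three spare parts (block, strip, roller); origin at the centre of its underside
- bottle_a: bystander, loose: white wide-mouth bottle, upright, 60 mm diameter, 115 mm tall, standing close beside the gauge's base, right of the channel (gauge -y); origin at the centre of its underside
- bottle_b: bystander, loose: brown-filled bottle with white cap, upright, 60 mm diameter, 115 mm tall, at the far right; origin at the centre of its underside
- bottle_c: bystander, loose: white wide-mouth bottle, upright, 60 mm diameter, 115 mm tall, standing close beside the gauge's base, left of the channel (gauge +y); origin at the centre of its underside
- bottle_d: bystander, loose: brown-filled bottle with white cap, upright, 56 mm diameter, 100 mm tall, close to the gauge's base, left of the channel's mouth (gauge +y); origin at the centre of its underside
There are look-alikes about, which are no part of the job. Several things look just like the block: the one meant starts farthest to the robot's right.

How it is judged:
On the way, in this order (a step that is already met when the one before it is completed fails the run):
1. the carriage is raised so that the foot is clear of the block's height (value of joint carriage above 0.037 m), for 0.2 s.
2. the block lies home in the channel against the end stop, with the carriage still raised (x of block in the frame of gauge between -0.006 and 0.004 m and y of block in the frame of gauge between -0.005 and 0.005 m and z of block in the frame of gauge between 0.012 and 0.018 m and angle between the x axis of block and the x axis of gauge, either way round below 0.08 rad and angle between block's own z axis and vertical below 0.05 rad and value of joint carriage above 0.037 m and value of joint foot below 0.002 m), for 0.2 s.
At the end, for the whole second after the job is handed in: The block lies flat in the channel, within 6 mm of the end stop, within 5 mm of the channel's centre line and within 0.08 rad of its direction, at rest; the foot stands on top of it, pushed in between 3 and 10 mm (x of block in the frame of gauge between -0.006 and 0.004 m and y of block in the frame of gauge between -0.005 and 0.005 m and z of block in the frame of gauge between 0.012 and 0.018 m and angle between the x axis of block and the x axis of gauge, either way round below 0.08 rad and angle between block's own z axis and vertical below 0.05 rad and value of joint foot between 0.003 and 0.01 m and z of foot_tip in the frame of block between 0.033 and 0.038 m and linear speed of block below 0.01 m/s); the robot touches nothing.
It fails at once if the sprung foot is pushed in more than 13.5 mm (nearly the end of its 16 mm travel) (value of joint foot above 0.0135 m).
It fails at once if a bystander is moved more than 30 mm or tipped more than 0.3 rad (distance of any of strip, roller, tube, bottle_a, bottle_b, bottle_c, bottle_d from where it was at the start of the episode above 0.03 m or angle between any of strip, roller, tube, bottle_a, bottle_b, bottle_c, bottle_d's own z axis and vertical above 0.3 rad).
It also fails if it takes over 72 s, if anything falls off the work surface, if the arm or the gripper's body presses on something with over 40 N, if the wrist force passes 120 N, or if a joint passes its speed limit or range.

## Working session

There is one attempt and no reset: what is moved stays moved. The work goes in short steps, Python scripts to look and compute and a tool call to move; the robot and the scene stay as the last step left them, time stands still between calls to the robot, and variables do not carry over. Pictures are saved under pics/ and viewed, at most 10 in all, crops included, and the job is handed in when it is done.

Besides the shell and the picture viewer there is one more tool, called after "Request:" as name(argument=value, ...) on one line, values as JSON. arm_command: Moves the arm, as the interface text tells. Its arguments: {"type":"object","properties":{"slide":{"type":"array","items":{"type":"array","items":{"type":"number"}}},"delta_rot":{"type":"array","items":{"type":"array","items":{"type":"number"}}},"jaw":{"type":"array","items":{"type":"number"}}},"required":["slide","delta_rot","jaw"]}

```bash
mkdir -p pics; cat > h.py <<'E'
import numpy as np,cv2
from scipy.spatial.transform import Rotation as R
from cell import r
def q2R(q): return R.from_quat([q[1],q[2],q[3],q[0]]).as_matrix()
def cam(n):
    c=r.camera_params(n);A=np.array(c["attitude"],float)
    A=q2R(A) if A.size==4 else A.reshape(3,3)
    return np.array(c["intrinsics"]),np.array(c["position"]),A
def ray(n,px,C=None):
    K,p,A=C or cam(n);d=A@np.linalg.inv(K)@np.array([px[0],px[1],1.]);return p,d/np.linalg.norm(d)
def atz(n,px,z,C=None):
    p,d=ray(n,px,C);return p+d*(z-p[2])/d[2]
def tri(rays):
    M=sum(np.eye(3)-np.outer(d,d) for p,d in rays);b=sum((np.eye(3)-np.outer(d,d))@p for p,d in rays)
    X=np.linalg.solve(M,b);return X,[np.linalg.norm((np.eye(3)-np.outer(d,d))@(X-p)) for p,d in rays]
def proj(n,X,C=None):
    K,p,A=C or cam(n);u=K@(A.T@(np.array(X)-p));return u[:2]/u[2]
E
python3 - <<'E'
from h import *
s=r.sense();print({k:np.round(v,3).tolist() for k,v in s.items()})
ims=[]
for n in("scene","side"):
    im=r.snapshot(n);cv2.imwrite(f"pics/{n}0.png",im)
    c=r.camera_params(n);print(n,np.round(c["position"],3),np.round(c["attitude"],3).tolist(),np.round(c["intrinsics"],1).tolist())
    for t in("mouth","stop","arm","knob_top","foot_tip","block","gauge","tube","strip","roller","bottle_a","bottle_d"):
        print(n,t,[(round(o["conf"],2),np.round(o["location"]).tolist()) for o in r.mark_of(t,n)][:5])
E
```

```text
{'time_s': 0.0, 'joints': [-1.307, 0.327, -0.194, 1.052, -0.0, 1.437], 'qvel': [0.0, -0.0, -0.001, -0.001, 0.0, -0.0], 'effort': [-0.0, -44.34, 26.244, 0.015, 0.0, 0.0], 'position': [0.213, -0.506, 0.23], 'ee_rot': [-0.001, 0.98, 0.198, -0.0], 'contact_force': [-0.415, 0.887, 0.814], 'ft_torque': [0.015, 0.02, 0.019], 'grip_force': 0.0, 'finger_gap': 0.086}
scene [1.262 0.562 0.693] [-0.227, 0.382, 0.781, -0.438] [[463.5, 0.0, 318.4], [0.0, 463.5, 195.2], [0.0, 0.0, 1.0]]
scene mouth [(0.79, [360.0, 249.0])]
scene stop [(0.69, [325.0, 308.0]), (0.5, [387.0, 322.0])]
scene arm [(0.69, [338.0, 255.0])]
scene knob_top [(0.74, [337.0, 202.0])]
scene foot_tip [(0.61, [331.0, 288.0]), (0.43, [341.0, 199.0])]
scene block [(0.92, [301.0, 182.0]), (0.75, [228.0, 204.0]), (0.62, [348.0, 218.0])]
scene gauge [(0.77, [332.0, 298.0]), (0.74, [324.0, 305.0]), (0.18, [290.0, 214.0])]
scene tube [(0.62, [247.0, 213.0]), (0.44, [332.0, 295.0]), (0.33, [242.0, 240.0]), (0.17, [228.0, 203.0]), (0.16, [291.0, 212.0])]
scene strip [(0.74, [291.0, 212.0])]
scene roller [(0.86, [242.0, 243.0])]
scene bottl
[... 310 characters left out ...]
, [0.0, 0.0, 1.0]]
side mouth [(0.9, [307.0, 284.0])]
side stop []
side arm [(0.73, [243.0, 238.0])]
side knob_top [(0.96, [233.0, 184.0]), (0.23, [242.0, 236.0])]
side foot_tip [(0.53, [240.0, 260.0])]
side block [(0.94, [384.0, 283.0]), (0.89, [381.0, 193.0]), (0.66, [438.0, 240.0]), (0.23, [267.0, 235.0])]
side gauge [(0.92, [239.0, 270.0])]
side tube [(0.23, [239.0, 272.0])]
side strip [(0.75, [378.0, 235.0]), (0.52, [365.0, 208.0])]
side roller [(0.51, [326.0, 212.0])]
side bottle_a [(0.86, [284.0, 346.0]), (0.73, [328.0, 181.0]), (0.62, [207.0, 308.0]), (0.58, [267.0, 239.0])]
side bottle_d [(0.86, [284.0, 346.0]), (0.73, [328.0, 181.0]), (0.62, [207.0, 308.0]), (0.58, [267.0, 239.0])]
```

View pics/scene0.png

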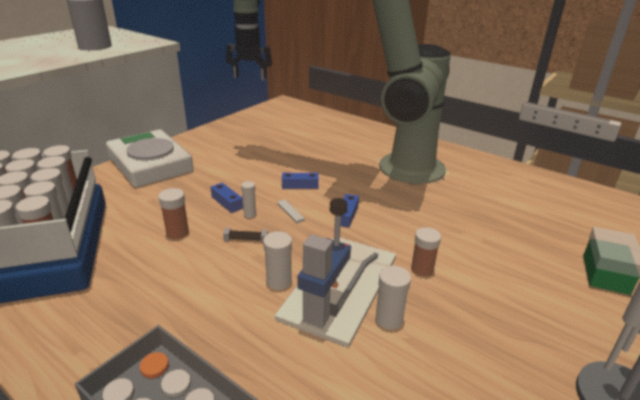

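View pics/side0.png

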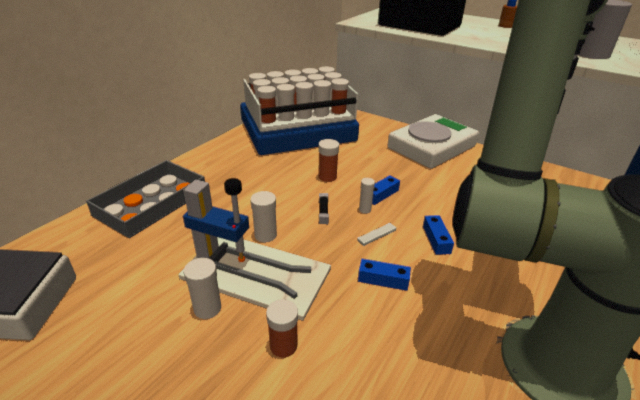

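Scene picture: three blue blocks at (301,181), (228,197) and (349,210); in the side picture they are at (438,235), (383,190) and (384,274). The robot's right is the image left in scene, so the block at (228,197), beside the white tube, should be the one meant. Next I check this by triangulation and one crop.

```bash
python3 - <<'E'
from h import *
S={};
for n in("scene","side"): S[n]=(cam(n),cv2.imread(f"pics/{n}0.png"))
def T(a,b): 
    X,e=tri([ray("scene",a,S["scene"][0]),ray("side",b,S["side"][0])]);return np.round(X,4).tolist(),np.round(e,4).tolist()
for nm,a,b in [("blkA",(301,182),(438,240)),("blkB",(228,204),(381,193)),("blkC",(348,218),(384,283)),("mouth",(360,249),(307,284)),("knob",(337,202),(233,184)),("arm",(338,255),(243,238)),("foot",(331,288),(240,260)),("gauge",(332,298),(239,270)),("strip",(291,212),(378,235)),("roller",(242,243),(326,212))]: print(nm,T(a,b))
# base-plane positions of marks
for px in[(247,213),(279,281),(421,274),(387,323),(178,234)]: print("scene z0",px,np.round(atz("scene",px,0,S["scene"][0]),3))
for px in[(284,346),(328,181),(207,308),(267,239)]: print("side z0",px,np.round(atz("side",px,0,S["side"][0]),3))
# blob outlines projected on z=.036
for n in S:
    C,im=S[n];h=cv2.cvtColor(im,cv2.COLOR_BGR2HSV)
    m=cv2.inRange(h,(108,120,60),(125,255,255));k,l,st,ce=cv2.connectedComponentsWithStats(m)
    for i in range(1,k):
        if st[i,4]>150 : 
            print(n,st[i].tolist(),ce[i].round())
a=S["scene"][1][170:230,190:280];b=S["side"][1][160:220,350:440]
cv2.imwrite("pics/crop.png",np.hstack([cv2.resize(a,None,fx=4.4,fy=4.4,interpolation=3),cv2.resize(b,None,fx=4.4,fy=4.4,interpolation=3)]))
E
```

```text
blkA ([0.3176, -0.2033, 0.0094], [0.003, 0.003])
blkB ([0.5288, -0.3002, 0.0045], [0.0054, 0.0054])
blkC ([0.3662, -0.0019, -0.0058], [0.0019, 0.0019])
mouth ([0.4922, 0.1173, 0.0194], [0.0004, 0.0004])
knob ([0.6463, 0.1499, 0.2356], [0.0015, 0.0015])
arm ([0.6345, 0.1505, 0.1034], [0.0013, 0.0013])
foot ([0.6535, 0.1493, 0.0279], [0.0006, 0.0006])
gauge ([0.6541, 0.1543, 0.0018], [0.0018, 0.0018])
strip ([0.4506, -0.1337, 0.0028], [0.0022, 0.0022])
roller ([0.6202, -0.1531, -0.0114], [0.0035, 0.0035])
scene z0 (247, 213) [ 0.528 -0.223  0.   ]
scene z0 (279, 281) [0.681 0.027 0.   ]
scene z0 (421, 274) [0.462 0.265 0.   ]
scene z0 (387, 323) [0.641 0.279 0.   ]
scene z0 (178, 234) [ 0.707 -0.289  0.   ]
side z0 (284, 346) [0.447 0.257 0.   ]
side z0 (328, 181) [ 0.694 -0.28   0.   ]
side z0 (207, 308) [0.633 0.275 0.   ]
side z0 (267, 239) [0.672 0.034 0.   ]
scene [114, 0, 121, 60, 2030] [186.  21.]
scene [23, 249, 63, 44, 773] [ 61. 274.]
side [373, 176, 27, 28, 428] [385. 189.]
side [425, 216, 29, 38, 579] [439. 235.]
side [359, 259, 51, 31, 1039] [384. 274.]
```

View pics/crop.png

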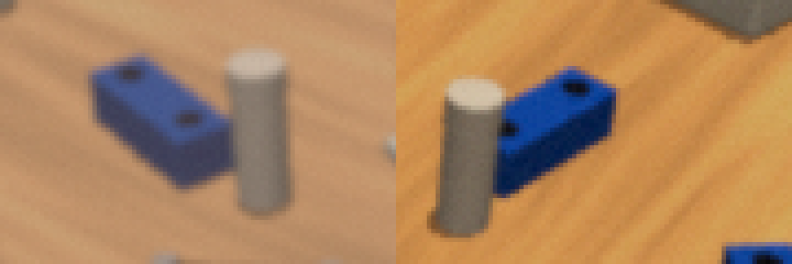

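The crop shows a blue block with two black bores beside the white tube: bores at scene ≈(219,187) and (233,197). Triangulation puts it at y≈-0.30, against -0.20 and 0.00 for the other two, so it is the farthest right and the one meant. I move above it for a wrist view.

Request:
arm_command(slide=[[43, -10, -14], [43, -10, -14], [43, -10, -14], [43, -10, -14], [43, -10, -14], [43, -10, -14], [43, -10, -14], [43, -10, -2]], delta_rot=[[0, 0, 0], [0, 0, 0], [0, 0, 0], [0, 0, 0], [0, 0, 0], [0, 0, 0], [0, 0, 0], [0, 0, 0]], jaw=[1, 1, 1, 1, 1, 1, 1, 1])

```text
time_s: 2.3
position: [0.5008, -0.2994, 0.3326]
ee_rot: [0.001, 0.98, 0.198, 0.001]
contact_force: [0.5, -0.3, -0.3]
finger_gap: 0.0854
grip_force: 0.0
```

```bash
python3 - <<'E'
from h import *
s=r.sense();C=cam("wrist");im=r.snapshot("wrist");cv2.imwrite("pics/w1.png",im)
print(np.round(s["position"],4),np.round(s["ee_rot"],4),C[1].round(4),C[2].round(3).tolist(),s["time_s"])
np.savez("w1.npz",K=C[0],p=C[1],A=C[2])
for t in("block","tube","strip","knob_top"): print(t,[(round(o["conf"],2),np.round(o["location"],1).tolist(),atz("wrist",o["location"],0,C).round(3).tolist()) for o in r.mark_of(t,"wrist")][:4])
E
```

```text
[ 0.5008 -0.2994  0.3326] [9.000e-04 9.803e-01 1.976e-01 7.000e-04] [ 0.565  -0.2717  0.4757] [[0.388, -0.888, -0.249], [-0.922, -0.372, -0.108], [0.004, 0.271, -0.963]] 2.3
block [(0.89, [214.4, 242.1], [0.325, -0.209, 0.0]), (0.88, [331.3, 132.8], [0.533, -0.303, 0.0]), (0.76, [79.8, 159.5], [0.369, -0.004, 0.0])]
tube [(0.93, [267.2, 104.7], [0.534, -0.212, 0.0])]
strip [(0.6, [190.7, 135.9], [0.457, -0.132, 0.0])]
knob_top []
```

View pics/w1.png

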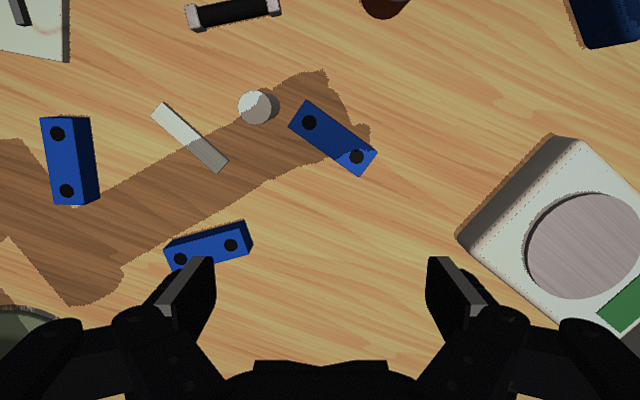

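The wrist picture shows the target block in front of me with bores at (309,122) and (356,157), and the tube at (258,106) off one end. Now on to the gauge.

Request:
arm_command(slide=[[0, 0, -15], [0, 0, -15], [27, -67, 0], [27, -67, 0], [27, -67, 0], [27, -67, 0], [27, -67, 0], [27, -67, 0]], delta_rot=[[0, 0, 0.1], [0, 0, 0.1], [0, 0, 0], [0, 0, 0], [0, 0, 0], [0, 0, 0], [0, 0, 0], [0, 0, 0]], jaw=[1, 1, 1, 1, 1, 1, 1, 1])

```text
time_s: 3.55
position: [0.5682, 0.0689, 0.3614]
ee_rot: [0.0, 0.995, 0.097, 0.0]
contact_force: [0.7, 0.4, -0.8]
finger_gap: 0.0853
grip_force: 0.0
```

```bash
python3 - <<'E'
from h import *
d=np.load("w1.npz");C1=(d["K"],d["p"],d["A"])
b=[atz("wrist",p,.036,C1) for p in((309,122),(356,157))];v=b[1]-b[0]
print("block",(sum(b)/2).round(4),"ang",np.arctan2(v[1],v[0]).round(3),"sep",np.linalg.norm(v).round(4))
s=r.sense();C=cam("wrist");im=r.snapshot("wrist");cv2.imwrite("pics/w2.png",im)
print(np.round(s["position"],4),np.round(s["ee_rot"],4),C[1].round(4),s["time_s"])
np.savez("w2.npz",K=C[0],p=C[1],A=C[2])
for t,z in(("mouth",.015),("stop",.015),("knob_top",.236),("foot_tip",.02),("arm",.104),("bottle_a",0),): print(t,[(round(o["conf"],2),np.round(o["location"],1).tolist(),atz("wrist",o["location"],z,C).round(4).tolist()) for o in r.mark_of(t,"wrist")][:4])
E
```

```text
block [ 0.5282 -0.3056  0.036 ] ang -1.806 sep 0.0723
[0.5682 0.0689 0.3614] [2.000e-04 9.952e-01 9.750e-02 1.000e-04] [0.6367 0.0831 0.5045] 3.55
mouth [(0.84, [276.0, 190.0], [0.5033, 0.1201, 0.015])]
stop []
knob_top [(0.63, [230.0, 65.6], [0.6473, 0.1502, 0.236]), (0.33, [180.2, 205.4], [0.5364, 0.1757, 0.236])]
foot_tip [(0.59, [370.5, 72.8], [0.6824, 0.0251, 0.02]), (0.19, [275.9, 189.6], [0.5052, 0.1199, 0.02])]
arm [(0.7, [257.3, 89.7], [0.634, 0.1511, 0.104])]
bottle_a [(0.74, [177.7, 74.0], [0.6324, 0.2767, 0.0]), (0.7, [181.1, 201.6], [0.4545, 0.2563, 0.0]), (0.66, [369.1, 74.7], [0.6816, 0.024, 0.0]), (0.61, [604.6, 99.9], [0.7126, -0.301, 0.0])]
```

View pics/w2.png

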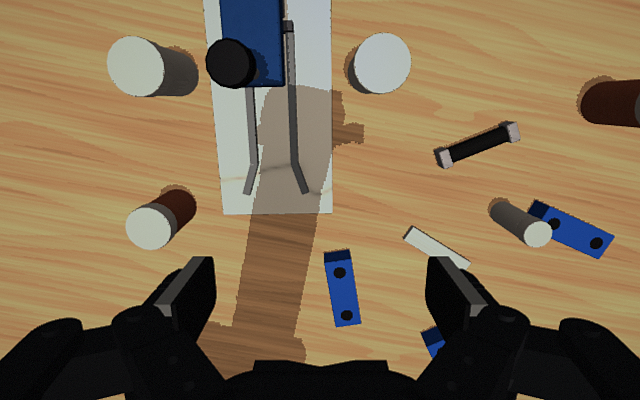

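Wrist picture: knob top at (231,63), base front corners at (224,214) and (332,213), right rail's straight inner part running from about (290,30) to (293,163). Now I work out the gauge pose from the base edges.

```bash
python3 - <<'E'
from h import *
d=np.load("w2.npz");C=(d["K"],d["p"],d["A"]);im=cv2.imread("pics/w2.png")
f=lambda px,z=.015:atz("wrist",px,z,C)[:2]
g=cv2.cvtColor(im,cv2.COLOR_BGR2HSV)
# low-sat base edges: right edge & left edge by row
sat=cv2.GaussianBlur(g[:,:,1],(3,3),0).astype(int)
L=[];Rr=[]
for y in range(100,206,5):
    a=sat[y,195:235];L.append((195+np.argmin(np.diff(a))+.5,y))
    a=sat[y,315:345];Rr.append((315+np.argmax(np.diff(a))+.5,y))
F=[(x,200+np.argmax(np.diff(sat[200:225,x]))+.5) for x in range(305,330,3)]+[(x,200+np.argmax(np.diff(sat[200:225,x]))+.5) for x in range(228,245,3)]
def fit(P):
    W=np.array([f(p) for p in P],np.float32);vx,vy,x,y=cv2.fitLine(W,cv2.DIST_HUBER,0,.001,.001).ravel();return np.array([x,y]),np.array([vx,vy])
res={}
for nm,P in(("L",L),("R",Rr),("F",F)):
    c,v=fit(P);res[nm]=(c,v);print(nm,c.round(4),np.arctan2(v[1],v[0]).round(4))
ang=lambda v:np.arctan(v[1]/v[0])
th=(ang(res["L"][1])+ang(res["R"][1]))/2;ex=np.array([np.cos(th),np.sin(th)]);ey=np.array([-ex[1],ex[0]])
yl=res["L"][0]@ey;yr=res["R"][0]@ey;print("th",th,"width",yl-yr)
print("front perp err",ang(np.array([-res["F"][1][1],res["F"][1][0]]))-th)
xf=res["F"][0]@ex;O=ex*(xf+.185)+ey*(yl+yr)/2;print("gauge O",O.round(4))
k=(0.6465,0.1500);print("knob in gauge",(np.array(k)-O)@ex,(np.array(k)-O)@ey)
S=cam("scene");D=cam("side")
for c in(.2285,.234,.24): pass
X,e=tri([ray("scene",(337,202),S),ray("side",(233,184),D),ray("wrist",(230.5,64),C)]);print("knob",X.round(4),np.round(e,4))
E
```

```text
L [0.5596 0.2133] 0.2123
R [0.5904 0.0573] 0.204
F [0.4691 0.1108] -1.3533
th 0.20815378 width 0.15896428
front perp err 0.009366527
gauge O [0.6497 0.1511]
knob in gauge -0.0033105457173462595 -0.00037638799542292177
knob [0.6473 0.15   0.2357] [0.0017 0.0018 0.0011]
```

Request:
arm_command(slide=[[0, 0, 0], [32, -21, 0], [32, -21, 0], [31, -21, 0], [0, 0, 0], [0, 0, 50], [0, 0, 50], [0, 0, 0]], delta_rot=[[0, 0, -0.015], [0, 0, 0], [0, 0, 0], [0, 0, 0], [0, 0, 0], [0, 0, 0], [0, 0, 0], [0, 0, 0]], jaw=[1, 1, 1, 1, 1, 1, 1, 1])

```text
time_s: 4.9
position: [0.6444, 0.1483, 0.2573]
ee_rot: [0.0, 0.994, 0.105, -0.005]
contact_force: [-0.6, -0.1, -0.4]
finger_gap: 0.0857
grip_force: 0.0
```

Request:
arm_command(slide=[[0, 0, 30], [0, 0, 28], [0, 0, 0], [0, 0, 0], [0, 0, 0], [0, 0, 0], [0, 0, 0], [0, 0, 0]], delta_rot=[[0, 0, 0], [0, 0, 0], [0, 0, 0], [0, 0, 0], [0, 0, 0], [0, 0, 0], [0, 0, 0], [0, 0, 0]], jaw=[1, 1, 1, 0, 0, 0, 0, 0])

```text
time_s: 5.9
position: [0.6484, 0.1513, 0.2046]
ee_rot: [-0.001, 0.994, 0.107, 0.001]
contact_force: [0.2, 4.0, 5.0]
finger_gap: 0.0323
grip_force: 59.0
```

Request:
arm_command(slide=[[0, 0, -6], [0, 0, -8], [0, 0, -8], [0, 0, -8], [0, 0, -8], [0, 0, -6], [0, 0, 0], [0, 0, 0]], delta_rot=[[0, 0, 0], [0, 0, 0], [0, 0, 0], [0, 0, 0], [0, 0, 0], [0, 0, 0], [0, 0, 0], [0, 0, 0]], jaw=[0, 0, 0, 0, 0, 0, 0, 0])

```text
time_s: 6.9
position: [0.6483, 0.1512, 0.2458]
ee_rot: [-0.001, 0.994, 0.107, -0.0]
contact_force: [3.1, 5.0, -6.9]
finger_gap: 0.0319
grip_force: 60.8
```

Request:
arm_command(slide=[[0, 0, 0], [0, 0, 0], [0, 0, 0], [0, 0, 0], [0, 0, -30], [0, 0, -50], [0, 0, -40], [0, 0, 0]], delta_rot=[[0, 0, 0], [0, 0, 0], [0, 0, 0], [0, 0, 0], [0, 0, 0], [0, 0, 0], [0, 0, 0], [0, 0, 0]], jaw=[1, 1, 1, 1, 1, 1, 1, 1])

```text
time_s: 7.9
position: [0.6493, 0.1502, 0.3716]
ee_rot: [0.0, 0.994, 0.106, 0.004]
contact_force: [0.3, -0.1, 0.0]
finger_gap: 0.0853
grip_force: 0.0
```

```bash
python3 - <<'E'
from h import *
S=cam("scene");D=cam("side");P={}
for n in("scene","side"):
    r.snapshot(n)
    for t in("knob_top","arm"): P[n,t]=[(round(o["conf"],2),np.round(o["location"],1).tolist()) for o in r.mark_of(t,n)]
print(P)
for t in("knob_top","arm"):
    if P["scene",t] and P["side",t]: print(t,[np.round(q,4) for q in tri([ray("scene",P["scene",t][0][1],S),ray("side",P["side",t][0][1],D)])])
E
```

```text
{('scene', 'knob_top'): [(0.62, [340.1, 182.6])], ('scene', 'arm'): [(0.92, [339.1, 240.2])], ('side', 'knob_top'): [(0.95, [230.5, 163.2])], ('side', 'arm'): [(0.59, [238.1, 220.6]), (0.21, [376.9, 233.6])]}
knob_top [array([0.6459, 0.1525, 0.2809]), array([0.0013, 0.0013])]
arm [array([0.6409, 0.1542, 0.1479]), array([0.0004, 0.0004])]
```

Request:
arm_command(slide=[[-26, 52, 0], [-27, 53, 0], [-27, 53, 0], [-27, 53, 0], [-27, 53, 0], [-27, 53, 0], [-27, 53, 0], [-26, 50, 0]], delta_rot=[[0, 0, 0], [0, 0, 0], [0, 0, 0], [0, 0, 0], [0, 0, 0], [0, 0, 0], [0, 0, 0], [0, 0, 0]], jaw=[1, 1, 1, 1, 1, 1, 1, 1])

```text
time_s: 9.2
position: [0.5263, -0.3072, 0.3664]
ee_rot: [-0.0, 0.994, 0.106, -0.0]
contact_force: [0.8, -0.2, -0.1]
finger_gap: 0.0853
grip_force: 0.0
```

Request:
arm_command(slide=[[0, 0, 0], [0, 0, 0], [0, 0, 0], [0, 0, 0], [0, 0, 0], [0, 0, 0], [0, 0, 0], [0, 0, 0]], delta_rot=[[0, 0, -0.16], [0, 0, -0.16], [0, 0, -0.16], [0, 0, -0.16], [0, 0, -0.16], [0, 0, -0.16], [0, 0, -0.166], [0, 0, 0]], jaw=[1, 1, 1, 1, 1, 1, 1, 1])

```text
time_s: 10.2
position: [0.5271, -0.3054, 0.3664]
ee_rot: [-0.001, 0.785, 0.62, -0.0]
contact_force: [0.2, -0.2, 0.2]
finger_gap: 0.0855
grip_force: 0.0
```

```bash
python3 - <<'E'
from h import *
s=r.sense();C=cam("wrist");im=r.snapshot("wrist");cv2.imwrite("pics/w3.png",im)
print(np.round(s["position"],4),np.round(s["ee_rot"],4),np.round(s["joints"],3),s["time_s"])
h=cv2.cvtColor(im,cv2.COLOR_BGR2HSV);m=cv2.inRange(h,(105,120,30),(125,255,255));k,l,st,ce=cv2.connectedComponentsWithStats(m)
for i in range(1,k):
    if st[i,4]>300: print(st[i],atz("wrist",ce[i],.03,C).round(4))
for t in("block","tube"): print(t,[(round(o["conf"],2),np.round(o["location"],1).tolist(),atz("wrist",o["location"],0,C).round(4).tolist()) for o in r.mark_of(t,"wrist")][:4])
np.savez("w3.npz",K=C[0],p=C[1],A=C[2])
E
```

```text
[ 0.5271 -0.3054  0.3664] [-7.000e-04  7.848e-01  6.197e-01 -2.000e-04] [-0.646  0.402  0.259  1.429 -0.     1.159] 10.2
[ 108   77   95   76 2971] [ 0.3277 -0.205   0.03  ]
[ 504   90  136  214 5752] [ 0.8601 -0.4558  0.03  ]
[ 306  111   30   82 2125] [ 0.5292 -0.3033  0.03  ]
block [(0.83, [321.9, 149.3], [0.5302, -0.3051, 0.0]), (0.77, [159.6, 116.2], [0.3194, -0.2073, 0.0])]
tube [(0.85, [310.6, 84.1], [0.5357, -0.2147, 0.0]), (0.5, [357.5, 11.6], [0.6164, -0.1418, 0.0])]
```

View pics/w3.png

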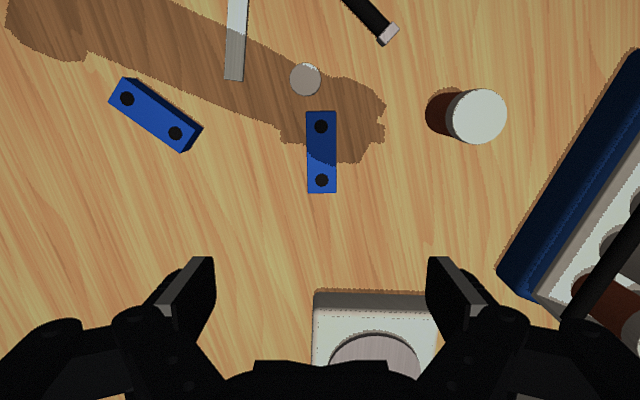

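The block lies aligned with the image columns at (321,152), the tube is ahead of it at (305,79), and both finger sides are free. I descend and grasp.

Request:
arm_command(slide=[[0, 2, 50], [0, 0, 55], [0, 0, 55], [0, 0, 55], [0, 0, 50], [0, 0, 40], [0, 0, 30], [0, 0, 0]], delta_rot=[[0, 0, 0], [0, 0, 0], [0, 0, 0], [0, 0, 0], [0, 0, 0], [0, 0, 0], [0, 0, 0], [0, 0, 0]], jaw=[1, 1, 1, 1, 1, 1, 1, 1])

```text
time_s: 11.35
position: [0.5274, -0.3046, 0.0298]
ee_rot: [-0.003, 0.785, 0.62, -0.001]
contact_force: [-0.4, -0.5, -0.3]
finger_gap: 0.0853
grip_force: 0.0
```

Request:
arm_command(slide=[[0, 0, 16], [0, 0, 0], [0, 0, 0], [0, 0, 0], [0, 0, 0], [0, 0, 0], [0, 0, 0], [0, 0, 0]], delta_rot=[[0, 0, 0], [0, 0, 0], [0, 0, 0], [0, 0, 0], [0, 0, 0], [0, 0, 0], [0, 0, 0], [0, 0, 0]], jaw=[1, 1, 1, 0, 0, 0, 0, 0])

```text
time_s: 12.35
position: [0.5297, -0.3063, 0.0169]
ee_rot: [0.001, 0.784, 0.621, 0.0]
contact_force: [-0.1, 0.7, 5.3]
finger_gap: 0.0386
grip_force: 63.4
```

Request:
arm_command(slide=[[0, 0, -20], [0, 0, -50], [0, 0, -55], [0, 0, -40], [0, 0, -35], [0, 0, -30], [0, 0, 0], [0, 0, 0]], delta_rot=[[0, 0, 0], [0, 0, 0], [0, 0, 0], [0, 0, -0.16], [0, 0, -0.16], [0, 0, -0.16], [0, 0, -0.16], [0, 0, -0.16]], jaw=[0, 0, 0, 0, 0, 0, 0, 0])

```text
time_s: 13.35
position: [0.529, -0.3057, 0.2458]
ee_rot: [-0.001, 0.478, 0.878, 0.0]
contact_force: [-1.1, -0.4, -3.0]
finger_gap: 0.0384
grip_force: 62.5
```

Request:
arm_command(slide=[[0, 0, 0], [0, 0, 0], [0, 0, 0], [0, 0, 0], [0, 0, 0], [0, 0, 0], [0, 0, 0], [0, 0, 0]], delta_rot=[[0, 0, -0.16], [0, 0, -0.16], [0, 0, -0.16], [0, 0, -0.16], [0, 0, -0.16], [0, 0, -0.16], [0, 0, -0.16], [0, 0, -0.094]], jaw=[0, 0, 0, 0, 0, 0, 0, 0])

```text
time_s: 14.35
position: [0.5287, -0.3055, 0.245]
ee_rot: [-0.001, -0.107, 0.994, 0.001]
contact_force: [0.2, 0.0, -1.9]
finger_gap: 0.0387
grip_force: 62.3
```

```bash
python3 - <<'E'
from h import *
s=r.sense();A=q2R(s["ee_rot"]);p=s["position"]
print(np.round(p,4),np.round(s["joints"],3),s["finger_gap"],"yaw",np.arctan2(A[1,0],A[0,0]),A[:,2].round(4))
print("slide to place",(A.T@(np.array([.649-.085*np.cos(.21),.151-.085*np.sin(.21),p[2]])-p)*1000).round(1))
E
```

```text
[ 0.5287 -0.3055  0.245 ] [-0.645  0.434  0.004  1.143  0.    -0.859] 0.03867840292888262 yaw -2.9269382084274564 [-0.0019  0.0015 -1.    ]
slide to place [-129.8  420.8    0.6]
```

Request:
arm_command(slide=[[-16, 52, 0], [-16, 53, 0], [-16, 53, 0], [-16, 53, 0], [-16, 53, 0], [-17, 53, 0], [-17, 53, 0], [-16, 51, 0]], delta_rot=[[0, 0, 0.005], [0, 0, 0], [0, 0, 0], [0, 0, 0], [0, 0, 0], [0, 0, 0], [0, 0, 0], [0, 0, 0]], jaw=[0, 0, 0, 0, 0, 0, 0, 0])

```text
time_s: 15.35
position: [0.5695, 0.1345, 0.2453]
ee_rot: [-0.001, -0.103, 0.995, -0.0]
contact_force: [0.7, -0.9, -2.9]
finger_gap: 0.0388
grip_force: 62.5
```

Request:
arm_command(slide=[[0, 0, 0], [0, 0, 40], [0, 0, 50], [0, 0, 45], [0, 0, 20], [0, 0, 10], [0, 0, 0], [0, 0, 0]], delta_rot=[[0, 0, 0], [0, 0, 0], [0, 0, 0], [0, 0, 0], [0, 0, 0], [0, 0, 0], [0, 0, 0], [0, 0, 0]], jaw=[0, 0, 0, 0, 0, 0, 0, 0])

```text
time_s: 16.35
position: [0.571, 0.1326, 0.0824]
ee_rot: [0.001, -0.103, 0.995, -0.0]
contact_force: [0.1, -0.4, -3.0]
finger_gap: 0.0387
grip_force: 62.5
```

```bash
python3 - <<'E'
from h import *
s=r.sense();A=q2R(s["ee_rot"]);p=s["position"]
print(np.round(p,4),np.round(s["joints"],3),"yaw",np.arctan2(A[1,0],A[0,0])+np.pi)
d=np.array(p)[:2]-[.649,.151];c,q=np.cos(.21),np.sin(.21);print("gauge",d@[c,q],d@[-q,c])
a=r.snapshot("scene")[150:330,260:440];b=r.snapshot("side")[170:330,180:360]
cv2.imwrite("pics/p4.png",np.hstack([cv2.resize(a,(396,396),interpolation=3),cv2.resize(b,(400,396),interpolation=3)]))
E
```

```text
[0.571  0.1326 0.0824] [ 0.102  0.526 -0.294  0.749 -0.    -0.104] yaw 0.20589773145028456
gauge -0.08008817788331381 -0.0017727466335611883
```

View pics/p4.png

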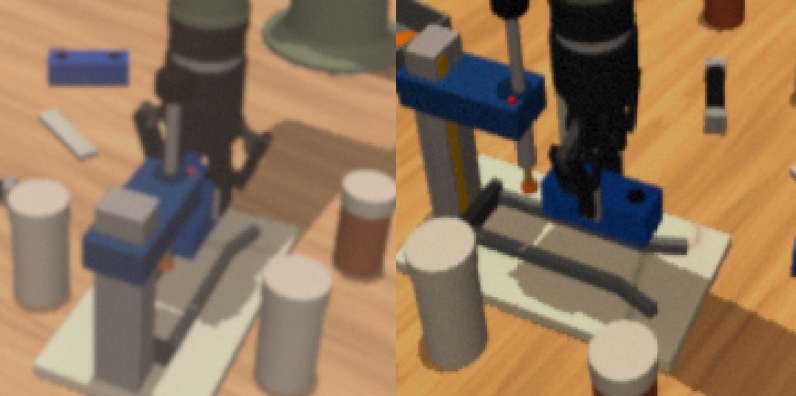

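The picture shows the block held over the channel, the foot (orange) clear above it, and the rails left and right. I correct y by 2 mm and lower.

Request:
arm_command(slide=[[0, 2, 0], [0, 0, 15], [0, 0, 15], [0, 0, 8], [0, 0, 5], [0, 0, 5], [0, 0, 0], [0, 0, 0]], delta_rot=[[0, 0, -0.004], [0, 0, 0], [0, 0, 0], [0, 0, 0], [0, 0, 0], [0, 0, 0], [0, 0, 0], [0, 0, 0]], jaw=[0, 0, 0, 0, 0, 0, 0, 0])

```text
time_s: 17.45
position: [0.57, 0.1347, 0.0336]
ee_rot: [0.0, -0.105, 0.994, -0.0]
contact_force: [-0.9, 0.3, -2.3]
finger_gap: 0.0388
grip_force: 62.6
```

Request:
arm_command(slide=[[0, 0, 1.5], [0, 0, 0], [0, 0, 0], [0, 0, 0], [0, 0, 0], [0, 0, 0], [0, 0, -30], [0, 0, -40]], delta_rot=[[0, 0, 0], [0, 0, 0], [0, 0, 0], [0, 0, 0], [0, 0, 0], [0, 0, 0], [0, 0, 0], [0, 0, 0]], jaw=[0, 0, 1, 1, 1, 1, 1, 1])

```text
time_s: 18.45
position: [0.5686, 0.1345, 0.1015]
ee_rot: [-0.001, -0.105, 0.994, -0.0]
contact_force: [0.2, 0.3, -0.2]
finger_gap: 0.0854
grip_force: 0.0
```

```bash
python3 - <<'E'
from h import *
s=r.sense();A=q2R(s["ee_rot"]);p=np.array(s["position"]);c,q=np.cos(.21),np.sin(.21)
g=lambda X:(np.round(np.array([(X[:2]-[.649,.151])@[c,q],(X[:2]-[.649,.151])@[-q,c],X[2]]),4).tolist())
print(g(p),s["contact_force"])
C=cam("wrist");im=r.snapshot("wrist");r.snapshot("side");D=cam("side")
print("wrist",[(round(o["conf"],2),g(atz("wrist",o["location"],.015,C))) for o in r.mark_of("block","wrist")])
print("side",[(round(o["conf"],2),g(atz("side",o["location"],.015,D))) for o in r.mark_of("block","side")])
h=cv2.cvtColor(im,cv2.COLOR_BGR2HSV)
cv2.imwrite("pics/w5.png",im);np.savez("w5.npz",K=C[0],p=C[1],A=C[2])
E
```

```text
[-0.0821, 0.0007, 0.1015] [ 0.22511057  0.34942549 -0.24698731]
wrist [(0.88, [-0.0814, -0.0004, 0.015])]
side [(0.95, [-0.0806, -0.0011, 0.015]), (0.69, [-0.3059, -0.0812, 0.015]), (0.6, [-0.3925, -0.2716, 0.015])]
```

View pics/w5.png

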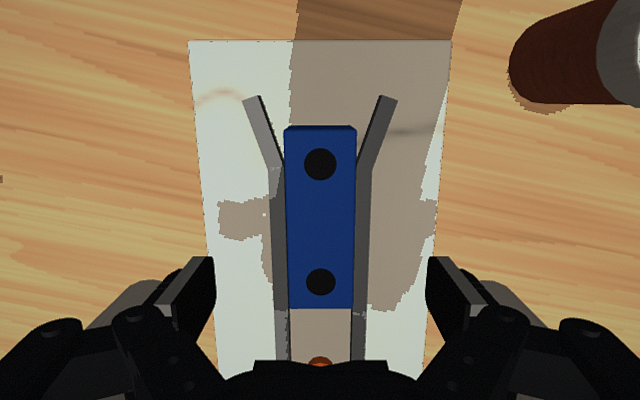

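The block lies between the rails, straight, at gauge x≈-81 mm, y≈0 (bores at (320,164) and (320,282)). Now I go behind its tail, shut the jaws, and tilt away from the column for the push.

Request:
arm_command(slide=[[0, 0, -10], [54, 0, 0], [54, 0, 0], [0, 0, 0], [0, 0, 0], [6, 0, 30], [5, 0, 25], [4, 0, 21]], delta_rot=[[0, 0, 0], [0, 0, 0], [0, 0, 0], [0, -0.1, 0], [0, -0.1, 0], [0, 0, 0], [0, 0, 0], [0, 0, 0]], jaw=[1, 0, 0, 0, 0, 0, 0, 0])

```text
time_s: 19.65
position: [0.4635, 0.1121, 0.0331]
ee_rot: [0.098, -0.104, 0.99, 0.01]
contact_force: [0.6, -0.1, -0.8]
finger_gap: 0.0001
grip_force: 0.0
```

```bash
cat > st.py <<'E'
from h import *
s=r.sense();A=q2R(s["ee_rot"]);p=np.array(s["position"]);c,q=np.cos(.21),np.sin(.21)
g=lambda X:(np.round(np.array([(X[:2]-[.649,.151])@[c,q],(X[:2]-[.649,.151])@[-q,c],X[2]]),4).tolist())
f=np.array(s["contact_force"]);print("tcp",g(p),"f",np.round([f[:2]@[c,q],f[:2]@[-q,c],f[2]],1),"z",A[:,2].round(3),s["time_s"],s["finger_gap"])
def marks(t,n,z):
    C=cam(n);r.snapshot(n);print(t,n,[(round(o["conf"],2),g(atz(n,o["location"],z,C))) for o in r.mark_of(t,n)])
E
python3 st.py
```

```text
tcp [-0.1895, 0.0006, 0.0331] f [ 0.5 -0.2 -0.8] z [ 0.193  0.041 -0.98 ] 19.65 7.515216933969301e-05
```

Request:
arm_command(slide=[[-11.8, 0, 2.4], [-11.8, 0, 2.4], [-11.8, 0, 2.4], [-11.8, 0, 2.4], [-11.8, 0, 2.4], [-11.8, 0, 2.4], [-11.8, 0, 2.4], [-11.8, 0, 2.4]], delta_rot=[[0, 0, 0], [0, 0, 0], [0, 0, 0], [0, 0, 0], [0, 0, 0], [0, 0, 0], [0, 0, 0], [0, 0, 0]], jaw=[0, 0, 0, 0, 0, 0, 0, 0])

```text
time_s: 20.65
position: [0.5594, 0.1325, 0.0342]
ee_rot: [0.099, -0.104, 0.99, 0.01]
contact_force: [-3.0, -0.9, 1.2]
finger_gap: 0.0001
grip_force: 1.2
```

```bash
python3 - <<'E'
from st import *
marks("block","side",.015);marks("block","wrist",.015)
E
```

```text
tcp [-0.0915, 0.0006, 0.0342] f [-3.1 -0.3  1.2] z [ 0.194  0.041 -0.98 ] 20.65 9.99747566568573e-05
block side [(0.98, [-0.0239, -0.0022, 0.015]), (0.91, [-0.3053, -0.0849, 0.015]), (0.68, [-0.3989, -0.2756, 0.015])]
block wrist [(0.94, [-0.0236, 0.0014, 0.015])]
```

Request:
arm_command(slide=[[-6, 0, 1.2], [-6, 0, 1.2], [-4, 0, 0.8], [-3, 0, 0.6], [-2, 0, 0.4], [-2, 0, 0.4], [0, 0, 0], [0, 0, 0]], delta_rot=[[0, 0, 0], [0, 0, 0], [0, 0, 0], [0, 0, 0], [0, 0, 0], [0, 0, 0], [0, 0, 0], [0, 0, 0]], jaw=[0, 0, 0, 0, 0, 0, 0, 0])

```text
time_s: 21.85
position: [0.5819, 0.1373, 0.0345]
ee_rot: [0.1, -0.104, 0.989, 0.01]
contact_force: [0.0, 0.6, -0.5]
finger_gap: -0.0001
grip_force: 0.2
```

Request:
arm_command(slide=[[-1, 0, 0.2], [-1, 0, 0.2], [-1, 0, 0.2]], delta_rot=[[0, 0, 0], [0, 0, 0], [0, 0, 0]], jaw=[0, 0, 0])

```text
time_s: 22.22
position: [0.5843, 0.1378, 0.0343]
ee_rot: [0.099, -0.104, 0.99, 0.01]
contact_force: [-5.4, -1.5, 3.4]
finger_gap: -0.0
grip_force: 2.6
```

```bash
python3 - <<'E'
from st import *
marks("block","side",.015);marks("block","wrist",.015)
E
```

```text
tcp [-0.0661, 0.0006, 0.0343] f [-5.6 -0.3  3.4] z [ 0.194  0.041 -0.98 ] 22.225 -3.4872443769084164e-05
block side [(0.88, [-0.3915, -0.2687, 0.015]), (0.86, [-0.3073, -0.0766, 0.015]), (0.68, [-0.0027, -0.0008, 0.015]), (0.52, [0.2675, -0.3792, 0.015])]
block wrist [(0.72, [-0.0009, 0.0016, 0.015])]
```

Request:
arm_command(slide=[[-1, 0, 0.2], [-1, 0, 0.2], [0, 0, 0]], delta_rot=[[0, 0, 0], [0, 0, 0], [0, 0, 0]], jaw=[0, 0, 0])

```text
time_s: 22.8
position: [0.5843, 0.1379, 0.0336]
ee_rot: [0.097, -0.104, 0.99, 0.01]
contact_force: [-9.1, -1.8, 6.3]
finger_gap: -0.0001
grip_force: 4.4
```

The tip no longer advances while the force rises, so the block is at the stop. Retreat, lift and stand upright over the knob.

Request:
arm_command(slide=[[20, 0, -4], [25, 0, -5], [-10, 0, -49], [-10, 0, -49], [-10, 0, -49], [-10, 0, -49], [-10, 0, -49], [-10, 0, -49]], delta_rot=[[0, 0, 0], [0, 0, 0], [0, 0, 0], [0, 0, 0], [0, 0, 0], [0, 0, 0], [0, 0, 0], [0, 0, 0]], jaw=[0, 0, 0, 0, 0, 0, 0, 0])

```text
time_s: 23.8
position: [0.543, 0.1289, 0.3367]
ee_rot: [0.101, -0.104, 0.989, 0.011]
contact_force: [0.1, -0.8, -0.3]
finger_gap: 0.0
grip_force: 0.0
```

Request:
arm_command(slide=[[0, 0, 0], [0, 0, 0], [0, 0, 0]], delta_rot=[[0, 0.1, 0], [0, 0.1, 0], [0, 0, 0]], jaw=[0, 0, 0])

```text
time_s: 24.18
position: [0.5441, 0.129, 0.3334]
ee_rot: [0.0, -0.105, 0.994, 0.0]
contact_force: [0.5, 0.0, 0.6]
finger_gap: 0.0001
grip_force: 0.0
```

```bash
python3 - <<'E'
from st import *
marks("block","side",.015);marks("block","wrist",.015)
S=cam("scene");D=cam("side");P={}
r.snapshot("scene")
K={n:[(o["conf"],np.array(o["location"]).round(1)) for o in r.mark_of("knob_top",n)] for n in("scene","side")};print(K)
X,e=tri([ray("scene",K["scene"][0][1],S),ray("side",K["side"][0][1],D)]);print(X.round(4),e,g(X))
print("slide to knob",(A.T@(np.array([.6487,.1507,p[2]])-p)*1000).round(1))
E
```

```text
tcp [-0.1072, 0.0004, 0.3334] f [ 0.5 -0.1  0.6] z [ 0.  0. -1.] 24.175 5.9934250798560555e-05
block side [(0.93, [-0.3086, -0.0794, 0.015]), (0.92, [-0.3997, -0.2835, 0.015]), (0.56, [-0.0058, -0.0039, 0.015])]
block wrist [(0.63, [-0.0043, 0.001, 0.015])]
{'scene': [], 'side': [(0.97, array([231.3, 161.5]))]}Traceback (most recent call last):
  File "<stdin>", line 6, in <module>
IndexError: list index out of range
```

```bash
python3 - <<'E'
from st import *
D=cam("side");W=cam("wrist");a=r.snapshot("side");w=r.snapshot("wrist")
O=lambda x,y,z:[.649+x*c-y*q,.151+x*q+y*c,z]
print("tail top expected px side",proj("side",O(-.055,.02,.051),D).round(1),proj("side",O(-.055,-.02,.051),D).round(1),"wrist",proj("wrist",O(-.055,.02,.051),W).round(1),proj("wrist",O(-.055,-.02,.051),W).round(1),"front side",proj("side",O(.055,.02,.051),D).round(1))
cv2.imwrite("pics/p6.png",np.hstack([cv2.resize(a[140:310,170:340],(400,400),interpolation=3),cv2.resize(w[200:400,220:420],(400,400),interpolation=3)]))
E
```

```text
tcp [-0.1096, 0.0006, 0.3348] f [-0.1  0.5  0.6] z [ 0.001  0.    -1.   ] 24.525 2.4016572252810247e-05
tail top expected px side [257.9 266. ] [266.6 254.3] wrist [335.7 200.8] [303.8 200.8] front side [213.9 252.4]
```

View pics/p6.png

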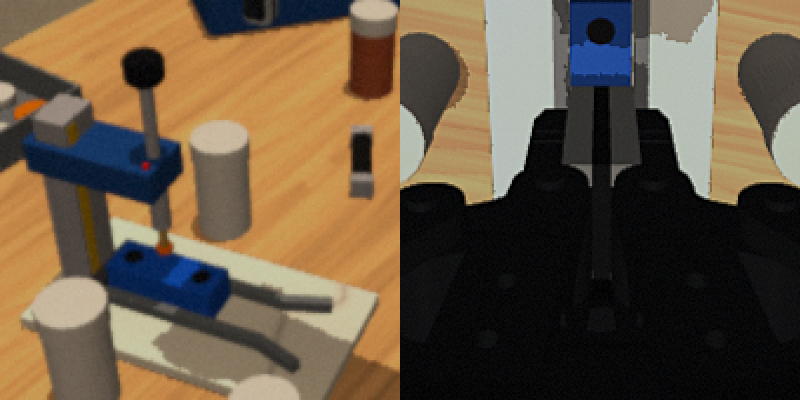

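The side view shows the block home: its tail and front corners are within about 1–2 mm of the predicted pixels, and the foot stands above the middle. Next, over the knob.

Request:
arm_command(slide=[[-36, 0, 0], [-36, 0, 0], [-36, 0, 0], [0, 0, 0], [0, 0, 30], [0, 0, 15], [0, 0, 0], [0, 0, 0]], delta_rot=[[0, 0, 0], [0, 0, 0], [0, 0, 0], [0, 0, 0], [0, 0, 0], [0, 0, 0], [0, 0, 0], [0, 0, 0]], jaw=[0, 0, 0, 0, 0, 0, 0, 0])

```text
time_s: 25.62
position: [0.6478, 0.1513, 0.2906]
ee_rot: [0.001, -0.105, 0.994, 0.0]
contact_force: [0.1, -0.2, 0.1]
finger_gap: -0.0002
grip_force: 0.0
```

```bash
python3 st.py
```

```text
tcp [-0.0011, 0.0006, 0.2906] f [ 0.  -0.2  0.1] z [ 0.001  0.    -1.   ] 25.625 -0.00017256720333039233
```

Descend in small steps to find the knob by force.

Request:
arm_command(slide=[[0, 0, 4], [0, 0, 3], [0, 0, 2], [0, 0, 2], [0, 0, 0], [0, 0, 0]], delta_rot=[[0, 0, 0], [0, 0, 0], [0, 0, 0], [0, 0, 0], [0, 0, 0], [0, 0, 0]], jaw=[0, 0, 0, 0, 0, 0])

```text
time_s: 26.38
position: [0.6478, 0.1513, 0.2783]
ee_rot: [0.0, -0.105, 0.994, 0.0]
contact_force: [0.2, -0.4, 0.5]
finger_gap: -0.0002
grip_force: 0.4
```

Request:
arm_command(slide=[[0, 0, 1], [0, 0, 1], [0, 0, 1], [0, 0, 0]], delta_rot=[[0, 0, 0], [0, 0, 0], [0, 0, 0], [0, 0, 0]], jaw=[0, 0, 0, 0])

```text
time_s: 26.88
position: [0.6478, 0.1513, 0.2761]
ee_rot: [0.0, -0.105, 0.994, -0.0]
contact_force: [-1.6, -0.9, 5.6]
finger_gap: -0.0001
grip_force: 2.6
```

Request:
arm_command(slide=[[0, 0, 3], [0, 0, 3], [0, 0, 3], [0, 0, 3], [0, 0, 2], [0, 0, 0]], delta_rot=[[0, 0, 0], [0, 0, 0], [0, 0, 0], [0, 0, 0], [0, 0, 0], [0, 0, 0]], jaw=[0, 0, 0, 0, 0, 0])

```text
time_s: 27.62
position: [0.6478, 0.1513, 0.2617]
ee_rot: [0.0, -0.105, 0.994, 0.0]
contact_force: [-2.0, -0.2, 5.0]
finger_gap: 0.0002
grip_force: 2.1
```

Request:
arm_command(slide=[[0, 0, 1], [0, 0, 0]], delta_rot=[[0, 0, 0], [0, 0, 0]], jaw=[0, 0])

```text
time_s: 27.88
position: [0.6478, 0.1513, 0.2606]
ee_rot: [0.0, -0.105, 0.994, -0.0]
contact_force: [-2.0, 0.4, 4.6]
finger_gap: 0.0002
grip_force: 2.5
```

Request:
arm_command(slide=[[0, 0, 1], [0, 0, 0]], delta_rot=[[0, 0, 0], [0, 0, 0]], jaw=[0, 0])

```text
time_s: 28.12
position: [0.6478, 0.1513, 0.2595]
ee_rot: [0.0, -0.105, 0.994, 0.0]
contact_force: [-1.2, -0.4, 5.8]
finger_gap: 0.0002
grip_force: 2.5
```

Request:
arm_command(slide=[[0, 0, 1], [0, 0, 0]], delta_rot=[[0, 0, 0], [0, 0, 0]], jaw=[0, 0])

```text
time_s: 28.38
position: [0.6478, 0.1513, 0.2585]
ee_rot: [0.0, -0.105, 0.994, 0.0]
contact_force: [-1.2, -0.5, 4.6]
finger_gap: 0.0001
grip_force: 2.5
```

Request:
arm_command(slide=[[0, 0, 1], [0, 0, 0]], delta_rot=[[0, 0, 0], [0, 0, 0]], jaw=[0, 0])

```text
time_s: 28.62
position: [0.6478, 0.1513, 0.2577]
ee_rot: [0.0, -0.105, 0.994, 0.0]
contact_force: [-2.3, -1.1, 5.7]
finger_gap: 0.0
grip_force: 2.9
```

Request:
arm_command(slide=[[0, 0, 1], [0, 0, 0]], delta_rot=[[0, 0, 0], [0, 0, 0]], jaw=[0, 0])

```text
time_s: 28.88
position: [0.6478, 0.1513, 0.2568]
ee_rot: [0.0, -0.105, 0.994, -0.0]
contact_force: [-1.8, -0.9, 6.6]
finger_gap: -0.0001
grip_force: 3.2
```

Request:
arm_command(slide=[[0, 0, 1], [0, 0, 0]], delta_rot=[[0, 0, 0], [0, 0, 0]], jaw=[0, 0])

```text
time_s: 29.12
position: [0.6478, 0.1513, 0.2559]
ee_rot: [0.0, -0.105, 0.994, -0.0]
contact_force: [-2.6, -0.1, 7.8]
finger_gap: -0.0002
grip_force: 3.4
```

Request:
arm_command(slide=[[0, 0, 1], [0, 0, 0]], delta_rot=[[0, 0, 0], [0, 0, 0]], jaw=[0, 0])

```text
time_s: 29.38
position: [0.6478, 0.1513, 0.255]
ee_rot: [0.0, -0.105, 0.994, -0.0]
contact_force: [-1.9, -0.6, 8.0]
finger_gap: -0.0004
grip_force: 3.6
```

Request:
arm_command(slide=[[0, 0, 1], [0, 0, 0]], delta_rot=[[0, 0, 0], [0, 0, 0]], jaw=[0, 0])

```text
time_s: 29.62
position: [0.6478, 0.1513, 0.2541]
ee_rot: [0.0, -0.105, 0.994, -0.0]
contact_force: [-2.2, -0.8, 7.3]
finger_gap: -0.0001
grip_force: 3.8
```

Force rises from z≈0.258, so the foot met the block at the predicted height. About 2 mm more makes 6 mm.

Request:
arm_command(slide=[[0, 0, 1], [0, 0, 1], [0, 0, 0], [0, 0, 0]], delta_rot=[[0, 0, 0], [0, 0, 0], [0, 0, 0], [0, 0, 0]], jaw=[0, 0, 0, 0])

```text
time_s: 30.12
position: [0.6478, 0.1513, 0.2522]
ee_rot: [0.0, -0.105, 0.994, -0.0]
contact_force: [-2.3, -0.4, 8.7]
finger_gap: 0.0004
grip_force: 4.1
```

Request:
arm_command(slide=[[0, 0, -5], [0, 0, -20], [0, 0, -40], [30, 0, -20], [50, 0, 0], [50, 0, 0], [0, 0, 0], [0, 0, 0]], delta_rot=[[0, 0, 0], [0, 0, 0], [0, 0, 0], [0, 0, 0], [0, 0, 0], [0, 0, 0], [0, 0, 0], [0, 0, 0]], jaw=[0, 0, 0, 0, 0, 0, 0, 0])

```text
time_s: 31.12
position: [0.5214, 0.1243, 0.3366]
ee_rot: [0.001, -0.105, 0.994, 0.0]
contact_force: [1.0, 0.2, 0.4]
finger_gap: 0.0003
grip_force: 0.0
```

```bash
python3 - <<'E'
from st import *
marks("block","side",.015);D=cam("side");S=cam("scene");a=r.snapshot("side");b=r.snapshot("scene")
K={n:[(round(o["conf"],2),np.array(o["location"]).round(1).tolist()) for o in r.mark_of("knob_top",n)] for n in("scene","side")};print(K)
if K["scene"] and K["side"]: print(tri([ray("scene",K["scene"][0][1],S),ray("side",K["side"][0][1],D)]))
cv2.imwrite("pics/p7.png",np.hstack([cv2.resize(a[150:310,180:340],(400,400),interpolation=3),cv2.resize(a[190:270,205:285],(400,400),interpolation=3)]))
E
```

```text
tcp [-0.1303, 0.0005, 0.3366] f [ 1.  -0.   0.4] z [ 0.001  0.    -1.   ] 31.125 0.0002778549920687256
block side [(0.93, [-0.3107, -0.0816, 0.015]), (0.71, [0.0065, -0.0022, 0.015]), (0.57, [-0.394, -0.271, 0.015])]
{'scene': [(0.81, [338.1, 196.0])], 'side': [(0.68, [234.6, 175.4]), (0.62, [363.8, 208.1])]}
(array([0.64437096, 0.14783498, 0.25097156]), [np.float64(0.0023400109880358255), np.float64(0.002340010988035759)])
```

View pics/p7.png

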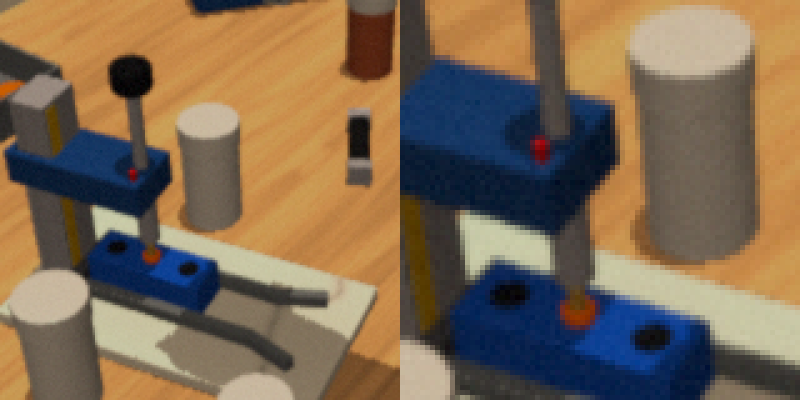

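The foot stands on the block between the bores, and the red pin at crop (541,149) stands clearly higher. The knob top is at about 0.252 m, so the foot is pushed in by about 6 mm, and the robot is clear. I hand in.

```bash
python3 -c "
from cell import r
print(r.hand_in())"
```

```text
the job is handed in; nothing more can be done
None
```

The job is handed in: the blue block is home against the end stop, the foot stands on it pushed in about 6 mm (by measured knob height; no verdict was returned), the arm is clear, and I touched no bystander that I know of.

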